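Fold the bench guard gate away

TASK

Fold the two-leaf guard gate on the bench away, in the right order: first take the knob at its free end and fold the outer leaf round by the far side until it lies flat back along the inner leaf, with the inner leaf still across the bench; then, by the other knob, swing the folded pair away from you until it is fully home against the rubber stop. Leave the gate folded and do not disturb the brown jar behind it, which a gate swung out straight would sweep away.

Things in the scene. Friction and masses are not known exactly. Their poses are not given: they have to be found in the camera images.
- gate_base: Fixed dark steel base of the gate. Origin on the bench top, on the upright axis of the first hinge (post 13 mm thick, top 91 mm up). x points roughly away from the robot, y to the left, z up; yaw varies a few degrees. The rubber stop stands at x 85 mm, y 35 mm, top 72 mm up; the folded gate comes home against it.
- inner_leaf (a joint): Angle (rad) of the inner leaf, a tubular frame 12 mm thick, 20 to 84 mm above the bench, about the base's origin axis. 0: points along base -y, across the bench; grows anticlockwise from above; 1.57: along base +x, home (hard limit). Stiff hinge, friction 0.5 N m. The leaf's frame equals the base's at 0; the second hinge's upright axis lies in it at (0.009, -0.130) m.
- outer_leaf (a joint): Angle (rad) of the outer leaf, a like frame 122 mm long, about the second hinge's axis, relative to the inner leaf. 0: straight on from it; grows anticlockwise from above, so the free end goes round by the far side; 3.14: folded flat along the inner leaf (hard limit). Easy hinge, friction 0.08 N m. Both leaves stay where left.
- end_knob_center (a point): Centre of the black upright round knob (20 mm diameter, 94 to 136 mm above the bench) near the outer leaf's free end. It spins freely on its stem, so it can be pinched from above and led along an arc without turning the hand. In the outer leaf's frame (origin on the second hinge's axis, leaf along -y) it lies at (-0.009, -0.104) m.
- elbow_knob_center (a point): Centre of a second such knob, same size, height and free spin, on the inner leaf near the second hinge, at (0, -0.112) m in the inner leaf's frame, so 112 mm from the first hinge's axis.
- jar_center (a point): Centre (half-way up) of the closed brown jar, 55 mm diameter, 87 mm tall, standing loose on the bench on the far side of the gate, outside the path of a gate folded in the right order. Leave it standing.

How it is judged:
On the way, in this order (a step that is already met when the one before it is completed fails the run):
1. the outer leaf is folded back along the inner leaf (joint past 2.93 rad) while the inner leaf is still across the bench (joint below 0.6 rad) (value of joint outer_leaf above 2.93 rad and value of joint inner_leaf below 0.6 rad), for 0.2 s.
2. the folded pair is swung home against the stop (inner joint past 1.4 rad, outer past 2.93 rad) (value of joint inner_leaf above 1.4 rad and value of joint outer_leaf above 2.93 rad), for 0.2 s.
At the end, for the whole second after the job is handed in: The outer leaf lies folded along the inner leaf (within 12 degrees), the inner leaf is home against the stop (within 10 degrees), and the brown jar is within 20 mm of where it stood (all of step 2 and distance of jar_center from where it was at the start of the episode below 0.02 m); the robot touches nothing.
It fails at once if the brown jar is pushed more than 20 mm or tipped (distance of jar_center from where it was at the start of the episode above 0.02 m or angle between jar_center's own z axis and vertical above 0.35 rad).
It also fails if it takes over 54 s, if anything falls off the work surface, if the arm or the gripper's body presses on something with over 40 N, if the wrist force passes 120 N, or if a joint passes its speed limit or range.

ROBOT

A 6-joint arm with a two-finger parallel gripper is mounted at the origin on a cart in front of the work surface, level with it; the furniture and walls round the work are solid. World frame = base frame: x ahead of the robot, y to its left, z up, the work surface at z = 0. Lengths are in m, angles in rad, forces in N, time in s.
With the tool pointing down it reaches from about 0.25 to 0.725 m from the base axis. Payload 9.7 kg.
Tool frame: the origin (TCP) lies midway between the tips of the shut fingers; the grasp point (between the pads) lies 19 mm behind it; z points along the fingers, y is the direction in which the jaws open and shut (so a half turn about z gives the same grasp; the last joint's range is limited). The gripper opens to 85 mm and grips with 20 to 120 N. Pads are 22 mm wide; open, the fingers measure 114 mm over their backs; the gripper's body (76 mm by 85 mm) begins 54 mm behind the grasp point. The pads swing forward as they close: fully open they stand 13 mm farther back than shut.
Start: joints at [-1.219, 0.087, 0.176, 1.66, 0, 1.571], TCP at [0.19, -0.516, 0.231] pointing down, gripper open.
Joint ranges: [-3.13, 3.13], [-0.85, 1.81], [-1.15, 1.24], [-2.2, 2.28], [-1.44, 1.52], [-3.14, 3.14]. Speed limits (rad/s): [2.22, 2.22, 2.57, 3.14, 3.14, 3.14].

INTERFACE

Orientations are given as a 3x3 rotation matrix whose columns are the frame's x, y, z axes.
In Python, from plant import * gives the robot as it stands. The module is installed in compiled form; this text tells all that it offers.
- The arm moves only by the tool servo_tool, never from a script. Its argument "targets" is a list of rows, each an object with "translation": the shift along the tool's x, y, z in m, a list of three; "twist": the turn about the tool's z in degrees; "hand": the gripper's target within -1 to 1 (shut at 1, half-way at 0, fully open at -1). A call has 1 to 20 rows; each row shifts and turns the commanded pose from where the row before left it, along the tool's axes as they then stand; what a row does not reach is not made up. A row lasts 1/12 s, in which the tool goes at most 41.7 mm and 7.16 degrees, less where a joint would pass 70% of its speed; a pose out of reach is approached as far as the arm can. A call with a gripper value outside its range is refused whole. The fingers move at their own pace and stop on an object; the grip force is fixed at half the most. Time passes only in rows, so rows that do not move let the fingers close. It gives the time, the measured TCP pose, the force and the opening at its end, in the units of the state.
- get_state(): the state, without advancing time (a new reading comes with each control period).
- get_image(name): name is "scene" or "top" or "wrist"; returns the picture (480x640x3 uint8, red, green, blue); there is no depth.
- camera_info(name): a dict with "fovy" (degrees; the focal length in pixels is half the picture's height over the tangent of half this angle, whatever the lens; pixels are square), "cx", "cy" (the principal point, pixels), "pose" (4x4, takes a point from camera to world coordinates). Camera axes: x right, y down, z forward; pixel columns grow to the right and rows downward; lengths in m; the calibration is good to about 2 mm. A picture is of the moment at which its call begins: read the wrist's pose just before it. camera_info takes no time and is no camera call; for the wrist camera it gives the pose at the moment of the call.
- close_job(): hands the job in, once; it reports no verdict.
The state is a dict: "t": time; "joint_pos": joint angles; "joint_velocities": joint speeds; "effort": joint torques, N m; "eef_pos": TCP position; "ee_rot": TCP orientation; "wrist_force": force on the tool from outside, world axes, zero at the start; "torque": the same for the moment, N m; "finger_gap": opening from 0.0 (shut) to 1.0 (fully open).
Only numpy, scipy, OpenCV 4.12 (cv2) and the standard library are available. Lean on these libraries where they do the work, as an engineer would, in place of code of your own. Each camera call takes 0.05 s, during which the arm holds its last target. There are 200 camera calls.

## Working session

There is one attempt and no reset: what is moved stays moved. The work goes in short steps, Python scripts to look and compute and a tool call to move; the robot and the scene stay as the last step left them, time stands still between calls to the robot, and variables do not carry over. Pictures are saved under pics/ and viewed, about 8 in all and at most 12, crops included, and the job is handed in when it is done.

Besides the shell and the picture viewer there is one more tool, called after "Emit:" as name(argument=value, ...) on one line, values as JSON. servo_tool: Moves the arm, as the interface text tells. Its arguments: {"type":"object","properties":{"targets":{"type":"array","items":{"type":"object","properties":{"translation":{"type":"array","items":{"type":"number"}},"twist":{"type":"number"},"hand":{"type":"number"}}}}},"required":["targets"]}

```bash
mkdir -p pics; python3 - <<'E'
from plant import *
import cv2, numpy as np
s=get_state(); print(s['t'],s['eef_pos'],s['ee_rot'],s['finger_gap'],s['wrist_force'])
for n in ['scene','top']:
    cv2.imwrite(f'pics/{n}0.png',get_image(n)[:,:,::-1]); c=camera_info(n); print(n,c['fovy'],c['cx'],c['cy'],np.round(c['pose'],4).tolist())
E
```

```text
0.0 [ 0.18945383 -0.51609984  0.23057556] [[ 9.38743340e-01  3.44616787e-01 -4.60482385e-04]
 [ 3.44617095e-01 -9.38742509e-01  1.24897938e-03]
 [-1.85512831e-06 -1.33116117e-03 -9.99999114e-01]] 0.9983635142044416 [-0.58843802  0.57536076  0.09029202]
scene 54.771851594159514 319.22389034826983 239.44521768973414 [[0.8658, -0.2177, 0.4505, 0.2715], [-0.4999, -0.4171, 0.7591, -0.6886], [0.0227, -0.8824, -0.4699, 0.4703], [0.0, 0.0, 0.0, 1.0]]
top 57.83158848857503 321.48219558571236 241.64393923678026 [[0.0092, -0.9906, 0.1366, 0.4933], [-1.0, -0.0096, -0.0023, -0.0293], [0.0036, -0.1366, -0.9906, 0.9284], [0.0, 0.0, 0.0, 1.0]]
```

View pics/top0.png

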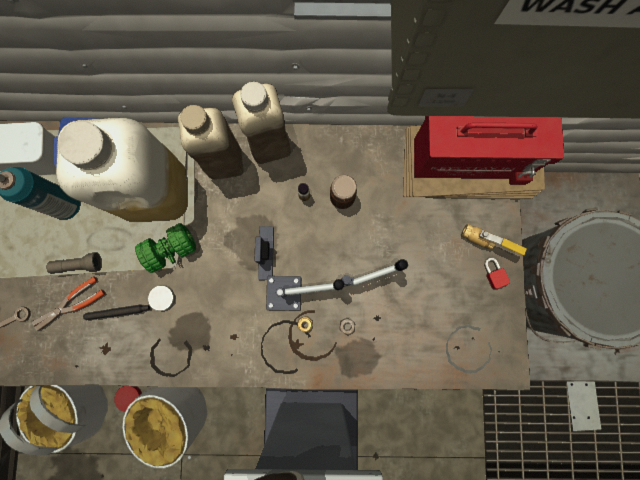

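View pics/scene0.png

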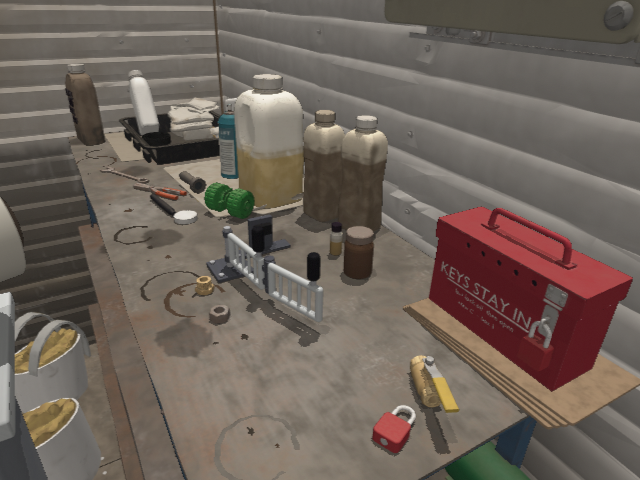

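The top view shows the end knob at (402,265), the elbow knob at (339,284), the post at (281,293), the stop at (263,248), the jar lid at (344,188) and a vial at (303,190). The outer leaf is already bent forward a little.

```bash
cat > h.py <<'E'
from plant import *
import cv2, numpy as np
def ray(n,u,v,z,c=None):
    c=c or camera_info(n); f=240/np.tan(np.radians(c['fovy']/2)); P=np.array(c['pose'])
    d=P[:3,:3]@np.array([(u-c['cx'])/f,(v-c['cy'])/f,1]); o=P[:3,3]
    return o+d*(z-o[2])/d[2]
def dark(img,u,v,r=14,th=45):
    w=img[v-r:v+r,u-r:u+r].max(2)<th
    n,l,st,ce=cv2.connectedComponentsWithStats(w.astype(np.uint8))
    k=1+np.argmax(st[1:,4]); return ce[k]+[u-r,v-r],st[k]
E
python3 - <<'E'
from h import *
im=cv2.imread('pics/top0.png')
P={}
for n,u,v in [('end',402,265),('elb',339,284)]:
    (a,b),st=dark(im,u,v); P[n]=ray('top',a,b,.122); print(n,a,b,st,P[n])
print('post',ray('top',281,293,.091),'stop',ray('top',264,240,.072),'jar',ray('top',344,186,.087),'vial',ray('top',303,187,.05))
print('base corners',[ray('top',*p,0.005) for p in [(266,278),(300,276),(302,309),(268,311)]])
print('dist',np.linalg.norm(P['end']-P['elb']))
# grid of scene cross-check
im=cv2.imread('pics/scene0.png')
(a,b),st=dark(im,314,266,20); print(a,b,st,ray('scene',a,b,.115))
(a,b),st=dark(im,269,268,14,70); print(a,b,st,ray('scene',a,b,.115))
E
```

```text
end 400.8252427184466 264.99029126213594 [  7   9  13  11 103] [ 0.56205956 -0.17921816  0.122     ]
elb 338.5 284.3636363636364 [ 9  9 11 11 88] [ 0.52507066 -0.06335511  0.122     ]
post [0.50880684 0.04532453 0.091     ] stop [0.61358113 0.08312523 0.072     ] jar [ 0.72154716 -0.0750374   0.087     ] vial [0.72858747 0.00809696 0.05      ]
base corners [array([0.54168851, 0.08546593, 0.005     ]), array([0.54659799, 0.01347001, 0.005     ]), array([0.4774378 , 0.00816854, 0.005     ]), array([0.47264069, 0.07943295, 0.005     ])]
dist 0.12162411238244152
313.0149253731343 266.3223880597015 [ 13   7  13  28 335] [ 0.56200199 -0.18327922  0.115     ]
265.4141414141414 269.8989898989899 [ 7  5 12 23 99] [ 0.49630408 -0.15974914  0.115     ]
```

Emit:
servo_tool(targets=[{"translation": [0.013, -0.005, 0], "twist": 0, "hand": 0}, {"translation": [0.0263, -0.0106, 0], "twist": 0, "hand": 0}, {"translation": [0.0263, -0.0106, 0], "twist": 0, "hand": 0}, {"translation": [0.0263, -0.0106, 0], "twist": 0, "hand": 0}, {"translation": [0.0263, -0.0106, 0], "twist": 0, "hand": 0}, {"translation": [0.0263, -0.0106, 0], "twist": 0, "hand": 0}, {"translation": [0.0263, -0.0106, 0], "twist": 0, "hand": 0}, {"translation": [0.0263, -0.0106, 0], "twist": 0, "hand": 0}, {"translation": [0.0263, -0.0106, 0], "twist": 0, "hand": 0}, {"translation": [0.0263, -0.0106, 0], "twist": 0, "hand": 0}, {"translation": [0.0263, -0.0106, 0], "twist": 0, "hand": 0}, {"translation": [0.0263, -0.0106, 0], "twist": 0, "hand": 0}, {"translation": [0.0263, -0.0106, 0], "twist": 0, "hand": 0}, {"translation": [0.0263, -0.0106, 0], "twist": 0, "hand": 0}, {"translation": [0.0263, -0.0106, 0], "twist": 0, "hand": 0}, {"translation": [0.0263, -0.0106, 0], "twist": 0, "hand": 0}, {"translation": [0.0263, -0.0106, 0], "twist": 0, "hand": 0}, {"translation": [0.0263, -0.0106, 0], "twist": 0, "hand": 0}, {"translation": [0.006, -0.002, 0], "twist": 0, "hand": 0}, {"translation": [0, 0, 0], "twist": 0, "hand": 0}])

```text
t: 1.77
eef_pos: [0.5635, -0.178, 0.2304]
ee_rot: [[0.938, 0.347, -0.001], [0.347, -0.938, 0.001], [-0.001, -0.001, -1.0]]
wrist_force: [-0.3, -0.7, 0.0]
finger_gap: 0.496
```

```bash
python3 - <<'E'
from h import *
s=get_state(); print(s['t'],s['eef_pos'],s['ee_rot'][:2],s['finger_gap'],s['wrist_force'],s['joint_pos'])
c=camera_info('wrist'); im=get_image('wrist')[:,:,::-1]; cv2.imwrite('pics/w1.png',im)
print(c['fovy'],np.round(c['pose'],3).tolist())
f=240/np.tan(np.radians(c['fovy']/2));P=np.array(c['pose'])
for q in [(.562,-.180,.136),(.525,-.0634,.136),(.5088,.0453,.091)]:
    p=P[:3,:3].T@(np.array(q)-P[:3,3]); print(q,p[0]/p[2]*f+c['cx'],p[1]/p[2]*f+c['cy'])
E
```

```text
1.7667 [ 0.56348742 -0.17797194  0.23044921] [[ 9.37797225e-01  3.47181505e-01 -1.16964435e-03]
 [ 3.47182347e-01 -9.37797444e-01  6.09405871e-04]] 0.49630168477162606 [-0.2796105  -0.71041576  0.00496175] [-3.06035231e-01  1.88628442e-01  2.87433100e-01  1.67089989e+00
  2.28699181e-04  2.48099268e+00]
63.13442464323978 [[0.347, -0.89, -0.295, 0.639], [-0.938, -0.33, -0.109, -0.15], [-0.0, 0.314, -0.949, 0.373], [0.0, 0.0, 0.0, 1.0]]
(0.562, -0.18, 0.136) 321.1246904567024 245.64259726997778
(0.525, -0.0634, 0.136) 129.83751428763424 237.01895458152833
(0.5088, 0.0453, 0.091) 6.24803582070291 188.62094955681937
```

View pics/w1.png

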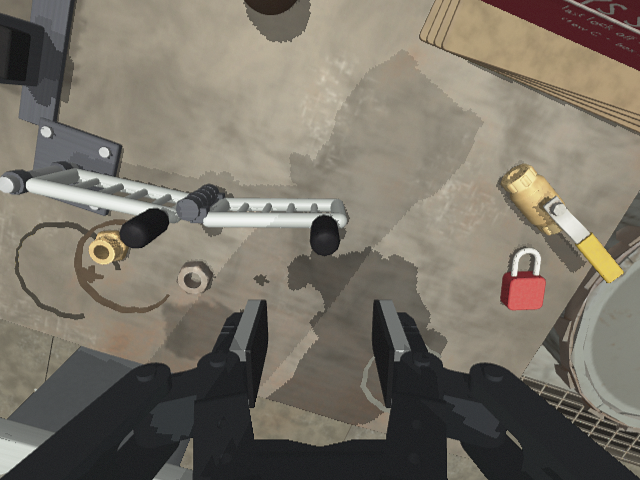

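The wrist view shows the end knob's top at about (325,246) and the elbow knob at (138,238). Both are within 5 px of the prediction, so I shift about 3 mm, descend and pinch.

Emit:
servo_tool(targets=[{"translation": [-0.002, 0.003, 0.01], "twist": 0, "hand": 0}, {"translation": [0, 0, 0.02], "twist": 0, "hand": 0}, {"translation": [0, 0, 0.02], "twist": 0, "hand": 0}, {"translation": [0, 0, 0.02], "twist": 0, "hand": 0}, {"translation": [0, 0, 0.02], "twist": 0, "hand": 0}, {"translation": [0, 0, 0.02], "twist": 0, "hand": 0}, {"translation": [0, 0, 0.01], "twist": 0, "hand": 0}, {"translation": [0, 0, 0.009], "twist": 0, "hand": 0}, {"translation": [0, 0, 0], "twist": 0, "hand": 1}, {"translation": [0, 0, 0], "twist": 0, "hand": 1}, {"translation": [0, 0, 0], "twist": 0, "hand": 1}, {"translation": [0, 0, 0], "twist": 0, "hand": 1}, {"translation": [0, 0, 0], "twist": 0, "hand": 1}, {"translation": [0, 0, 0], "twist": 0, "hand": 1}])

```text
t: 2.98
eef_pos: [0.5614, -0.1826, 0.1028]
ee_rot: [[0.939, 0.345, -0.001], [0.345, -0.939, 0.002], [-0.0, -0.002, -1.0]]
wrist_force: [-3.0, 5.3, -4.4]
finger_gap: 0.216
```

```bash
python3 - <<'E'
from h import *
s=get_state(); print(s['eef_pos'],s['finger_gap']*85,s['wrist_force'])
R=np.array(s['ee_rot']); k=np.array(s['eef_pos'][:2])
cv2.imwrite('pics/w2.png',get_image('wrist')[:,:,::-1])
H=np.array([.5377,-.0838]); d=k-H; r=np.hypot(*d); a0=np.arctan2(d[0],-d[1]); print(r,np.degrees(a0))
# arc in knob-direction angle: end = leaf world angle 188.3 -4.94
a1=np.radians(188.3-4.94); rr=.1044
from math import *
n=26; prev=k
for i in range(1,n+1):
    a=a0+(a1-a0)*i/n; R_=r+(rr-r)*min(1,i/10); p=H+R_*np.array([sin(a),-cos(a)])
    e=R[:2,:2].T@(p-prev); prev=p; print(i,round(degrees(a)),np.round(e*1000,1),np.round(p,3))
E
```

```text
[ 0.56136328 -0.18258297  0.10275044] 18.321840053491286 [-3.03332347  5.34053222 -4.35085313]
0.10157767984720072 13.471251012617156
1 20 [11.6  1. ] [ 0.573 -0.18 ]
2 27 [11.6 -0.3] [ 0.583 -0.175]
3 33 [11.5 -1.7] [ 0.594 -0.17 ]
4 40 [11.3 -3. ] [ 0.603 -0.163]
5 46 [10.9 -4.3] [ 0.612 -0.155]
6 53 [10.4 -5.5] [ 0.62  -0.146]
7 59 [ 9.7 -6.7] [ 0.627 -0.137]
8 66 [ 8.9 -7.7] [ 0.632 -0.126]
9 72 [ 8.  -8.7] [ 0.637 -0.115]
10 79 [ 7.  -9.6] [ 0.64  -0.104]
11 85 [  5.6 -10.5] [ 0.642 -0.092]
12 92 [  4.4 -11.1] [ 0.642 -0.08 ]
13 98 [  3.1 -11.5] [ 0.641 -0.069]
14 105 [  1.8 -11.8] [ 0.639 -0.057]
15 111 [  0.4 -11.9] [ 0.635 -0.046]
16 118 [ -0.9 -11.9] [ 0.63  -0.035]
17 125 [ -2.3 -11.7] [ 0.624 -0.025]
18 131 [ -3.6 -11.3] [ 0.616 -0.015]
19 138 [ -4.9 -10.9] [ 0.608 -0.007]
20 144 [ -6.1 -10.2] [0.599 0.001]
21 151 [-7.2 -9.5] [0.589 0.007]
22 157 [-8.2 -8.6] [0.578 0.012]
23 164 [-9.2 -7.6] [0.567 0.016]
24 170 [-10.   -6.5] [0.555 0.019]
25 177 [-10.6  -5.3] [0.543 0.02 ]
26 183 [-11.2  -4.1] [0.532 0.02 ]
```

View pics/w2.png

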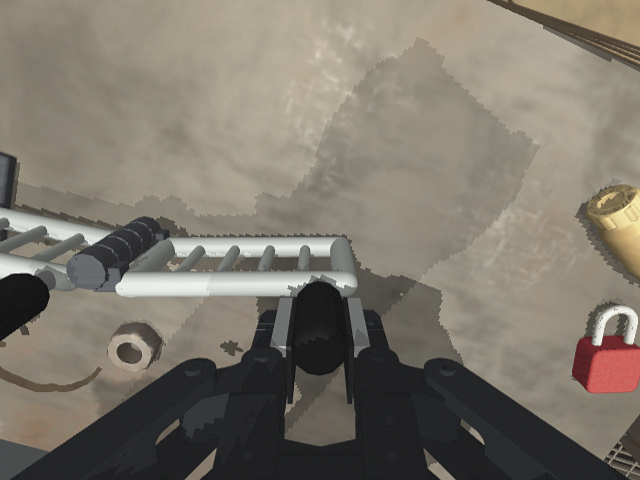

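The view shows the knob pinched between the pads at (320,330). I lead the first part of the arc and watch the force.

Emit:
servo_tool(targets=[{"translation": [0.0058, 0.0005, 0], "hand": 1, "twist": 0}, {"translation": [0.0058, 0.0005, 0], "hand": 1, "twist": 0}, {"translation": [0.0058, -0.0001, 0], "hand": 1, "twist": 0}, {"translation": [0.0058, -0.0002, 0], "hand": 1, "twist": 0}, {"translation": [0.0058, -0.0008, 0], "hand": 1, "twist": 0}, {"translation": [0.0057, -0.0009, 0], "hand": 1, "twist": 0}, {"translation": [0.0057, -0.0014, 0], "hand": 1, "twist": 0}, {"translation": [0.0056, -0.0016, 0], "hand": 1, "twist": 0}, {"translation": [0.0055, -0.002, 0], "hand": 1, "twist": 0}, {"translation": [0.0054, -0.0023, 0], "hand": 1, "twist": 0}, {"translation": [0, 0, 0], "hand": 1, "twist": 0}])

```text
t: 3.95
eef_pos: [0.6127, -0.1551, 0.1028]
ee_rot: [[0.938, 0.345, -0.0], [0.345, -0.938, 0.001], [0.0, -0.001, -1.0]]
wrist_force: [-3.7, 3.7, -2.2]
finger_gap: 0.21
```

Emit:
servo_tool(targets=[{"translation": [0.0052, -0.0027, 0], "hand": 1, "twist": 0}, {"translation": [0.0052, -0.0028, 0], "hand": 1, "twist": 0}, {"translation": [0.0049, -0.0033, 0], "hand": 1, "twist": 0}, {"translation": [0.0048, -0.0034, 0], "hand": 1, "twist": 0}, {"translation": [0.0045, -0.0038, 0], "hand": 1, "twist": 0}, {"translation": [0.0044, -0.0039, 0], "hand": 1, "twist": 0}, {"translation": [0.004, -0.0043, 0], "hand": 1, "twist": 0}, {"translation": [0.004, -0.0044, 0], "hand": 1, "twist": 0}, {"translation": [0.0035, -0.0048, 0], "hand": 1, "twist": 0}, {"translation": [0.0035, -0.0048, 0], "hand": 1, "twist": 0}, {"translation": [0.0028, -0.0052, 0], "hand": 1, "twist": 0}, {"translation": [0.0028, -0.0053, 0], "hand": 1, "twist": 0}, {"translation": [0.0022, -0.0055, 0], "hand": 1, "twist": 0}, {"translation": [0.0022, -0.0056, 0], "hand": 1, "twist": 0}, {"translation": [0.0016, -0.0057, 0], "hand": 1, "twist": 0}, {"translation": [0.0015, -0.0058, 0], "hand": 1, "twist": 0}, {"translation": [0.0009, -0.0059, 0], "hand": 1, "twist": 0}, {"translation": [0.0009, -0.0059, 0], "hand": 1, "twist": 0}, {"translation": [0, 0, 0], "hand": 1, "twist": 0}])

```text
t: 5.53
eef_pos: [0.6391, -0.0564, 0.1027]
ee_rot: [[0.938, 0.346, 0.001], [0.346, -0.938, 0.001], [0.001, -0.0, -1.0]]
wrist_force: [2.4, 2.0, 3.2]
finger_gap: 0.214
```

```bash
python3 - <<'E'
from h import *
cv2.imwrite('pics/t3.png',cv2.resize(get_image('top')[130:350,200:450,::-1],None,fx=2.5,fy=2.5))
E
```

```text
(no output)
```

View pics/t3.png

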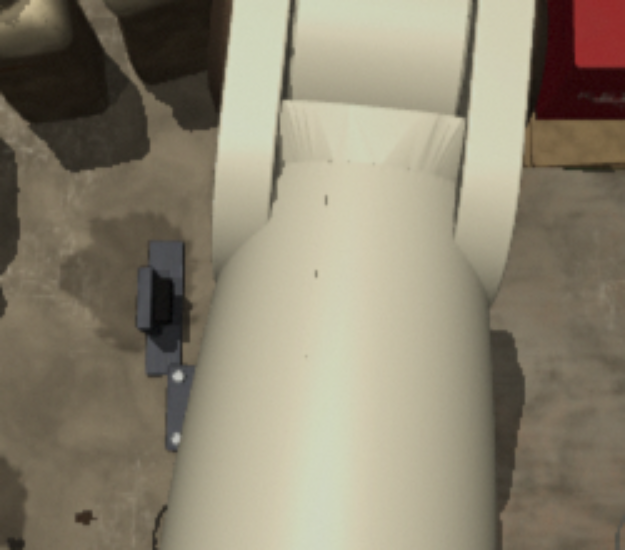

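The arm hides the gate in the top view. The opening of 0.214 and the low force show the knob is still held, so I continue the arc.

Emit:
servo_tool(targets=[{"translation": [0.0002, -0.006, 0], "hand": 1, "twist": 0}, {"translation": [0.0002, -0.0059, 0], "hand": 1, "twist": 0}, {"translation": [-0.0004, -0.006, 0], "hand": 1, "twist": 0}, {"translation": [-0.0005, -0.0059, 0], "hand": 1, "twist": 0}, {"translation": [-0.0011, -0.0059, 0], "hand": 1, "twist": 0}, {"translation": [-0.0012, -0.0058, 0], "hand": 1, "twist": 0}, {"translation": [-0.0018, -0.0057, 0], "hand": 1, "twist": 0}, {"translation": [-0.0018, -0.0056, 0], "hand": 1, "twist": 0}, {"translation": [-0.0024, -0.0055, 0], "hand": 1, "twist": 0}, {"translation": [-0.0025, -0.0054, 0], "hand": 1, "twist": 0}, {"translation": [-0.003, -0.0051, 0], "hand": 1, "twist": 0}, {"translation": [-0.0031, -0.0051, 0], "hand": 1, "twist": 0}, {"translation": [-0.0036, -0.0048, 0], "hand": 1, "twist": 0}, {"translation": [-0.0036, -0.0047, 0], "hand": 1, "twist": 0}, {"translation": [-0.0041, -0.0043, 0], "hand": 1, "twist": 0}, {"translation": [-0.0041, -0.0043, 0], "hand": 1, "twist": 0}, {"translation": [0, 0, 0], "hand": 1, "twist": 0}])

```text
t: 7.0
eef_pos: [0.5774, 0.0132, 0.1027]
ee_rot: [[0.938, 0.346, -0.0], [0.346, -0.938, 0.002], [0.0, -0.002, -1.0]]
wrist_force: [0.6, 4.8, 6.2]
finger_gap: 0.21
```

Emit:
servo_tool(targets=[{"translation": [-0.0046, -0.0038, 0], "hand": 1, "twist": 0}, {"translation": [-0.0046, -0.0038, 0], "hand": 1, "twist": 0}, {"translation": [-0.005, -0.0033, 0], "hand": 1, "twist": 0}, {"translation": [-0.005, -0.0032, 0], "hand": 1, "twist": 0}, {"translation": [-0.0053, -0.0027, 0], "hand": 1, "twist": 0}, {"translation": [-0.0053, -0.0026, 0], "hand": 1, "twist": 0}, {"translation": [-0.0056, -0.002, 0], "hand": 1, "twist": 0}, {"translation": [-0.0056, -0.002, 0], "hand": 1, "twist": 0}, {"translation": [0, 0, 0], "hand": 1, "twist": 0}])

```text
t: 7.75
eef_pos: [0.5303, 0.022, 0.1026]
ee_rot: [[0.938, 0.346, -0.001], [0.346, -0.938, 0.005], [0.0, -0.005, -1.0]]
wrist_force: [-0.4, 13.4, 7.1]
finger_gap: 0.209
```

```bash
python3 - <<'E'
from h import *
print(get_state()['wrist_force'])
cv2.imwrite('pics/s4.png',cv2.resize(get_image('scene')[180:360,160:420,::-1],None,fx=2.5,fy=2.5))
E
```

```text
[-0.41116474 13.43465091  7.09522128]
```

View pics/s4.png

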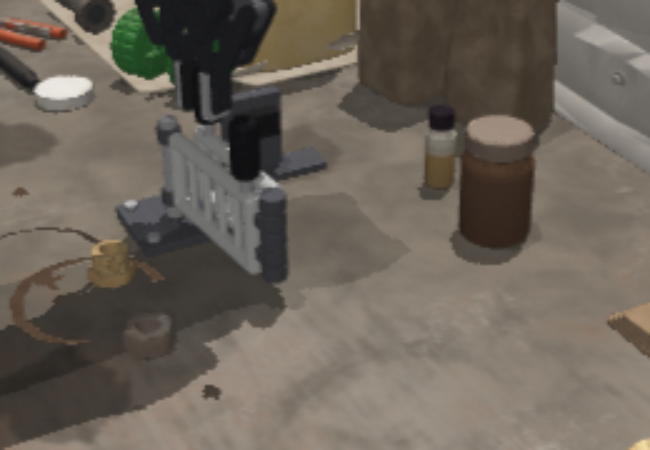

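The scene crop shows the leaves lying together with the inner leaf still across the bench and the jar untouched. There is no force toward −x yet, so I press a little further to seat the outer leaf.

Emit:
servo_tool(targets=[{"translation": [-0.0015, -0.001, 0], "hand": 1, "twist": 0}, {"translation": [-0.0015, -0.001, 0], "hand": 1, "twist": 0}, {"translation": [-0.0015, -0.0005, 0], "hand": 1, "twist": 0}, {"translation": [0, 0, 0], "hand": 1, "twist": 0}, {"translation": [0, 0, 0], "hand": 1, "twist": 0}])

```text
t: 8.22
eef_pos: [0.5281, 0.0219, 0.1027]
ee_rot: [[0.938, 0.346, 0.003], [0.346, -0.938, 0.003], [0.004, -0.001, -1.0]]
wrist_force: [11.7, 9.3, 1.6]
finger_gap: 0.211
```

The outer leaf is seated on its limit (Fx 11.7 N). I release and lift.

Emit:
servo_tool(targets=[{"translation": [0.001, 0, 0], "hand": 0, "twist": 0}, {"translation": [0, 0, 0], "hand": 0, "twist": 0}, {"translation": [0, 0, 0], "hand": 0, "twist": 0}, {"translation": [0, 0, 0], "hand": 0, "twist": 0}, {"translation": [0, 0, -0.01], "hand": 0, "twist": 0}, {"translation": [0, 0, -0.02], "hand": 0, "twist": 0}, {"translation": [0, 0, -0.02], "hand": 0, "twist": 0}, {"translation": [0, 0, -0.02], "hand": 0, "twist": 0}, {"translation": [0, 0, -0.01], "hand": 0, "twist": 0}, {"translation": [0.002, 0.02, 0], "hand": 0, "twist": 0}, {"translation": [0.002, 0.02, 0], "hand": 0, "twist": 0}, {"translation": [0.002, 0.02, 0], "hand": 0, "twist": 0}, {"translation": [0.0, 0.02, 0], "hand": 0, "twist": 0}, {"translation": [0, 0, 0], "hand": 0, "twist": 0}])

```text
t: 9.38
eef_pos: [0.5616, -0.0549, 0.1818]
ee_rot: [[0.94, 0.343, -0.001], [0.343, -0.94, -0.001], [-0.001, 0.0, -1.0]]
wrist_force: [0.8, -0.6, 0.3]
finger_gap: 0.499
```

```bash
python3 - <<'E'
from h import *
s=get_state(); print(s['eef_pos'],s['finger_gap'])
c=camera_info('wrist'); im=get_image('wrist')[:,:,::-1]; cv2.imwrite('pics/w5.png',im)
f=240/np.tan(np.radians(c['fovy']/2));P=np.array(c['pose'])
for q in [(.5255,-.0655,.136),(.5255,-.0655,.115),(.5255,-.0655,.094),(.5281,.0219,.136),(.5377,-.0838,.084),(.510,.0435,.091)]:
    p=P[:3,:3].T@(np.array(q)-P[:3,3]); print(q,p[0]/p[2]*f+c['cx'],p[1]/p[2]*f+c['cy'])
E
```

```text
[ 0.56158948 -0.05491683  0.18181097] 0.4986068385599119
(0.5255, -0.0655, 0.136) 314.3374999931468 334.9503851661401
(0.5255, -0.0655, 0.115) 314.7393304587915 316.0074168750917
(0.5255, -0.0655, 0.094) 315.07860572971595 300.013406344437
(0.5281, 0.0219, 0.136) 160.0789844180082 281.42267770893176
(0.5377, -0.0838, 0.084) 346.8161361555032 286.26741636393814
(0.51, 0.0435, 0.091) 147.84441292564938 266.08088877091063
```

View pics/w5.png

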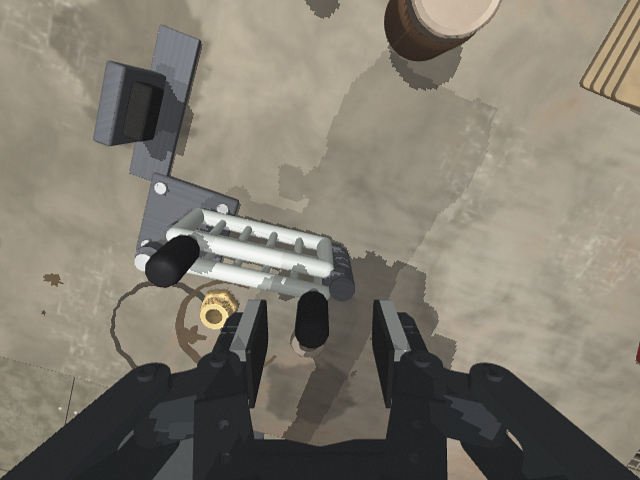

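The view shows the leaves folded together, the elbow knob's top at (312,335) against a predicted (314,335), and the jar in place at (440,20). I move over the elbow knob, descend and pinch.

Emit:
servo_tool(targets=[{"translation": [-0.0126, -0.0008, 0], "hand": 0, "twist": 0}, {"translation": [-0.0125, -0.0008, 0], "hand": 0, "twist": 0}, {"translation": [-0.0125, -0.0008, 0], "hand": 0, "twist": 0}, {"translation": [0, 0, 0.01], "hand": 0, "twist": 0}, {"translation": [0, 0, 0.02], "hand": 0, "twist": 0}, {"translation": [0, 0, 0.02], "hand": 0, "twist": 0}, {"translation": [0, 0, 0.02], "hand": 0, "twist": 0}, {"translation": [0, 0, 0.009], "hand": 0, "twist": 0}, {"translation": [0, 0, 0], "hand": 1, "twist": 0}, {"translation": [0, 0, 0], "hand": 1, "twist": 0}, {"translation": [0, 0, 0], "hand": 1, "twist": 0}, {"translation": [0, 0, 0], "hand": 1, "twist": 0}, {"translation": [0, 0, 0], "hand": 1, "twist": 0}, {"translation": [0, 0, 0], "hand": 1, "twist": 0}])

```text
t: 10.6
eef_pos: [0.525, -0.0632, 0.1035]
ee_rot: [[0.939, 0.344, 0.0], [0.344, -0.939, -0.0], [0.0, 0.0, -1.0]]
wrist_force: [1.4, -3.0, -8.1]
finger_gap: 0.211
```

```bash
python3 - <<'E'
from h import *
from math import *
s=get_state(); print(s['eef_pos'],s['finger_gap'],s['wrist_force'])
R=np.array(s['ee_rot']); k=np.array(s['eef_pos'][:2])
O=np.array([.510,.0435]); d=k-O; r=np.hypot(*d); a0=atan2(d[0],-d[1]); print(r,degrees(a0))
n=30; a1=radians(94.5); prev=k
for i in range(1,n+1):
    a=a0+(a1-a0)*i/n; q=r+(.112-r)*min(1,i/10); p=O+q*np.array([sin(a),-cos(a)])
    e=R[:2,:2].T@(p-prev); prev=p; print(i,round(degrees(a)),np.round(e*1000,1),np.round(p,3))
E
```

```text
[ 0.52498237 -0.06320948  0.10345968] 0.21080755841725185 [ 1.42100979 -2.99910854 -8.13296826]
0.10775613512948452 7.992277521574258
1 11 [5.3 1.4] [ 0.53  -0.063]
2 14 [5.3 1.2] [ 0.536 -0.062]
3 17 [5.4 0.9] [ 0.541 -0.061]
4 20 [5.5 0.6] [ 0.547 -0.06 ]
5 22 [5.5 0.3] [ 0.552 -0.058]
6 25 [5.6 0.1] [ 0.557 -0.056]
7 28 [ 5.6 -0.2] [ 0.562 -0.054]
8 31 [ 5.6 -0.5] [ 0.567 -0.052]
9 34 [ 5.6 -0.8] [ 0.572 -0.049]
10 37 [ 5.5 -1.1] [ 0.577 -0.046]
11 40 [ 5.4 -1.8] [ 0.582 -0.043]
12 43 [ 5.3 -2. ] [ 0.586 -0.039]
13 45 [ 5.2 -2.3] [ 0.59  -0.035]
14 48 [ 5.  -2.5] [ 0.594 -0.031]
15 51 [ 4.9 -2.8] [ 0.597 -0.027]
16 54 [ 4.8 -3. ] [ 0.601 -0.022]
17 57 [ 4.6 -3.3] [ 0.604 -0.017]
18 60 [ 4.4 -3.5] [ 0.607 -0.013]
19 63 [ 4.2 -3.7] [ 0.61  -0.008]
20 66 [ 4.  -3.9] [ 0.612 -0.003]
21 69 [ 3.8 -4.1] [0.614 0.003]
22 71 [ 3.6 -4.3] [0.616 0.008]
23 74 [ 3.4 -4.5] [0.618 0.013]
24 77 [ 3.2 -4.7] [0.619 0.019]
25 80 [ 2.9 -4.8] [0.62  0.024]
26 83 [ 2.7 -4.9] [0.621 0.03 ]
27 86 [ 2.4 -5.1] [0.622 0.035]
28 89 [ 2.2 -5.2] [0.622 0.041]
29 92 [ 1.9 -5.3] [0.622 0.047]
30 94 [ 1.7 -5.4] [0.622 0.052]
```

Emit:
servo_tool(targets=[{"translation": [0.0055, 0.0011, 0], "hand": 1, "twist": 0}, {"translation": [0.0056, 0.0008, 0], "hand": 1, "twist": 0}, {"translation": [0.0056, 0.0005, 0], "hand": 1, "twist": 0}, {"translation": [0.0056, 0.0002, 0], "hand": 1, "twist": 0}, {"translation": [0.0056, -0.0001, 0], "hand": 1, "twist": 0}, {"translation": [0.0056, -0.0004, 0], "hand": 1, "twist": 0}, {"translation": [0.0056, -0.0007, 0], "hand": 1, "twist": 0}, {"translation": [0.0056, -0.0009, 0], "hand": 1, "twist": 0}, {"translation": [0.0055, -0.0012, 0], "hand": 1, "twist": 0}, {"translation": [0.0054, -0.0015, 0], "hand": 1, "twist": 0}, {"translation": [0.0053, -0.0018, 0], "hand": 1, "twist": 0}, {"translation": [0.0053, -0.002, 0], "hand": 1, "twist": 0}, {"translation": [0.0051, -0.0023, 0], "hand": 1, "twist": 0}, {"translation": [0.005, -0.0025, 0], "hand": 1, "twist": 0}, {"translation": [0.0049, -0.0028, 0], "hand": 1, "twist": 0}, {"translation": [0, 0, 0], "hand": 1, "twist": 0}])

```text
t: 11.93
eef_pos: [0.5985, -0.0233, 0.1036]
ee_rot: [[0.939, 0.344, 0.003], [0.344, -0.939, -0.003], [0.002, 0.004, -1.0]]
wrist_force: [10.7, -8.4, -10.3]
finger_gap: 0.216
```

The force is purely radial and outward at 13 N, so I widen the arc slightly as I continue.

Emit:
servo_tool(targets=[{"translation": [0.0051, -0.0022, 0], "hand": 1, "twist": 0}, {"translation": [0.0048, -0.0027, 0], "hand": 1, "twist": 0}, {"translation": [0.0046, -0.0031, 0], "hand": 1, "twist": 0}, {"translation": [0.0042, -0.0037, 0], "hand": 1, "twist": 0}, {"translation": [0.004, -0.0039, 0], "hand": 1, "twist": 0}, {"translation": [0.0038, -0.0041, 0], "hand": 1, "twist": 0}, {"translation": [0.0036, -0.0043, 0], "hand": 1, "twist": 0}, {"translation": [0.0034, -0.0045, 0], "hand": 1, "twist": 0}, {"translation": [0.0032, -0.0047, 0], "hand": 1, "twist": 0}, {"translation": [0.0029, -0.0048, 0], "hand": 1, "twist": 0}, {"translation": [0, 0, 0], "hand": 1, "twist": 0}])

```text
t: 12.85
eef_pos: [0.6224, 0.0272, 0.1035]
ee_rot: [[0.939, 0.345, 0.003], [0.345, -0.939, -0.001], [0.003, 0.002, -1.0]]
wrist_force: [9.1, -1.4, -10.1]
finger_gap: 0.211
```

Emit:
servo_tool(targets=[{"translation": [0.003, -0.0049, 0], "hand": 1, "twist": 0}, {"translation": [0.0026, -0.0051, 0], "hand": 1, "twist": 0}, {"translation": [0.0023, -0.0052, 0], "hand": 1, "twist": 0}, {"translation": [0.0019, -0.0053, 0], "hand": 1, "twist": 0}, {"translation": [0, 0, 0], "hand": 1, "twist": 0}])

```text
t: 13.27
eef_pos: [0.6243, 0.0484, 0.1035]
ee_rot: [[0.939, 0.344, 0.003], [0.344, -0.939, -0.004], [0.002, 0.004, -1.0]]
wrist_force: [9.2, -10.4, -9.6]
finger_gap: 0.211
```

Emit:
servo_tool(targets=[{"translation": [0.0015, -0.004, 0], "hand": 1, "twist": 0}, {"translation": [0.001, -0.004, 0], "hand": 1, "twist": 0}, {"translation": [0, 0, 0], "hand": 1, "twist": 0}, {"translation": [0, 0, 0], "hand": 1, "twist": 0}])

```text
t: 13.6
eef_pos: [0.6243, 0.0493, 0.1035]
ee_rot: [[0.941, 0.338, 0.004], [0.338, -0.941, -0.016], [-0.002, 0.016, -1.0]]
wrist_force: [10.3, -45.3, -9.4]
finger_gap: 0.212
```

The pair is hard against the stop (Fy −45 N, no more motion). I relax, release, lift and back away.

Emit:
servo_tool(targets=[{"translation": [-0.002, 0.005, 0], "hand": 1, "twist": 0}, {"translation": [0, 0, 0], "hand": 0, "twist": 0}, {"translation": [0, 0, 0], "hand": 0, "twist": 0}, {"translation": [0, 0, 0], "hand": 0, "twist": 0}, {"translation": [0, 0, 0], "hand": 0, "twist": 0}, {"translation": [0, 0, -0.01], "hand": 0, "twist": 0}, {"translation": [0, 0, -0.02], "hand": 0, "twist": 0}, {"translation": [0, 0, -0.03], "hand": 0, "twist": 0}, {"translation": [0, 0, -0.03], "hand": 0, "twist": 0}, {"translation": [0, 0, -0.01], "hand": 0, "twist": 0}, {"translation": [-0.02, 0.02, 0], "hand": 0, "twist": 0}, {"translation": [-0.02, 0.025, 0], "hand": 0, "twist": 0}, {"translation": [-0.02, 0.025, 0], "hand": 0, "twist": 0}, {"translation": [-0.02, 0.025, 0], "hand": 0, "twist": 0}, {"translation": [-0.02, 0.025, 0], "hand": 0, "twist": 0}, {"translation": [-0.02, 0.025, 0], "hand": 0, "twist": 0}, {"translation": [-0.02, 0.025, 0], "hand": 0, "twist": 0}, {"translation": [-0.02, 0.025, 0], "hand": 0, "twist": 0}, {"translation": [-0.01, 0.02, 0], "hand": 0, "twist": 0}, {"translation": [0, 0, 0], "hand": 0, "twist": 0}])

```text
t: 15.27
eef_pos: [0.5358, -0.211, 0.2039]
ee_rot: [[0.94, 0.342, 0.001], [0.342, -0.94, -0.001], [0.0, 0.001, -1.0]]
wrist_force: [0.3, 0.0, 0.1]
finger_gap: 0.504
```

```bash
python3 - <<'E'
from h import *
s=get_state(); print(s['eef_pos'],s['wrist_force'])
a=get_image('top'); b=get_image('scene')
o=np.hstack([cv2.resize(a[150:330,220:400,::-1],(400,400)),cv2.resize(b[180:330,190:390,::-1],(400,400))])
cv2.imwrite('pics/f6.png',o); cv2.imwrite('pics/top6.png',a[:,:,::-1])
E
```

```text
[ 0.53580872 -0.21096951  0.20394891] [0.29274201 0.01749282 0.12332572]
```

View pics/f6.png

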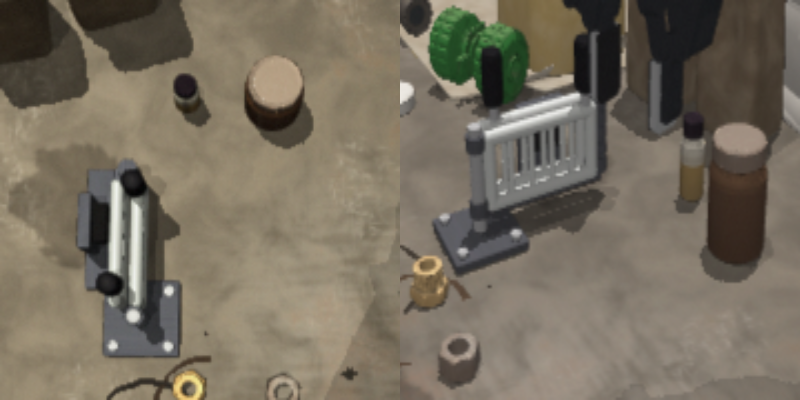

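The left crop shows the folded pair against the stop with knobs at (133,182) and (109,284). The jar and vial are upright and in place. One numeric check, then I hand in.

```bash
python3 - <<'E'
from h import *
im=cv2.imread('pics/top6.png')
e=ray('top',*dark(im,280,232,9)[0],.122)[:2]; k=ray('top',*dark(im,269,277,9)[0],.122)[:2]
O=np.array([.5094,.0465]); d=e-O
print('elbow',e,'end',k,'inner dir deg',np.degrees(np.arctan2(d[0],-d[1])),'r',np.hypot(*d))
v=e-k; print('knob-knob',np.hypot(*v),'folded expects .0879; angle between', np.degrees(np.arctan2(v[0],-v[1])),'folded expects inner dir',np.degrees(np.arctan2(-.018,.086)))
a=cv2.imread('pics/top0.png')[165:212,325:362].astype(int);b=im[165:212,325:362].astype(int);print('jar diff',abs(a-b).mean())
E
```

```text
elbow [0.62149271 0.04756485] end [0.53662099 0.06597965] inner dir deg 90.5442759318414 r 0.11209776399941032
knob-knob 0.08684649541714269 folded expects .0879; angle between 77.75815594872856 folded expects inner dir -11.821488340607255
jar diff 3.083956296722254
```

```bash
python3 -c "
from plant import *
close_job(); print(get_state()['t'])"
```

```text
the job is handed in; nothing more can be done
the job is handed in; nothing more can be done
```

The gate is folded and home against the stop, and I handed the job in a little after 15 s of the 54 s allowed; no verdict was reported.

**What I did:** I led the end knob round by the far side until the outer leaf sat on its limit, with about 12 N back-force and the inner leaf still across the bench. I then swung the pair by the elbow knob until it stopped hard against the rubber stop at 45 N. That force was on the wrist, well under its 120 N limit. I released and backed clear, and the wrist force returned to about 0.

**Last checks, from the top picture:**
- **Fold:** the line between the two knobs is within about 1° of the fully folded geometry, and the knob spacing is 86.8 mm against an expected 87.9 mm.
- **Inner leaf:** it reads about 1.50 rad, allowing for a base yaw of roughly 4.5° that I only estimated. Even if the yaw is 8° the leaf would be at about 1.44 rad, still past the 1.4 rad needed. It eased back about 1 to 2 mm at the knob on release.
- **Jar:** it looks upright and unmoved. The small pixel difference at its place (mean 3 of 255) may just be shadow; I did not measure its position again.

**Disagreements:** my first hinge positions were 2 to 4 mm off. This showed up as 10 to 14 N sideways forces during both arcs, and I corrected for it as I went.

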